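# Load the heel press magazines

### The job

Load both spring magazines of the heel press: in each, lay the thick solid leatherboard lift at the bottom and the rubber top piece with the hole on top of it, D-shaped pieces in the D-shaped well and round ones in the round well. Press each stack down against the follower until its top is level with the rim or slightly below it, lying flat, then let go. Leave the tin and the hammer where they are.

Things in the scene. Friction and masses are not known exactly. Their poses are not given: they have to be found in the camera images.
- heel_lift_mid (a point): Heel lift: solid block of brown leatherboard, D-shaped outline 66 long (x) by 48 wide (y): straight sides, square end to -x, half-round end (radius 24) to +x; 20 mm thick; about 70 g. The point is the block's centre, half-way up; z up.
- heel_top_mid (a point): Heel top piece: block of pale crepe rubber, D-shaped outline 66 long (x) by 48 wide (y): straight sides, square end to -x, half-round end (radius 24) to +x; 14 mm thick; a rectangular hole 13 (x) by 22 (y) goes through it, centred 21 mm from the middle towards the square end; about 45 g. The point is the block's centre, half-way up; z up.
- disc_lift_mid (a point): Round lift: solid brown leatherboard disc, 56 mm diameter, 20 mm thick, about 60 g. The point is its centre, half-way up; z up.
- disc_top_mid (a point): Round top piece: pale crepe rubber disc, 56 mm diameter, 14 mm thick, with an 18 mm round hole through its middle, about 40 g. The point is its centre, half-way up; z up.
- heel_mag_mouth (a point): Heel magazine: fixed aluminium well on a 110 x 94 mm foot, 55 mm high, walls 8 mm, flat rim all round. Its D-shaped mouth is 71 (x) by 53 (y) mm, square end to -x, half-round end to +x, so a D block fits one way round only with 2.5 mm play each side. The point is the centre of the mouth at rim height (where a block's centre goes); z up.
- tip_mag_mouth (a point): Round magazine: fixed aluminium well on a 94 x 94 mm foot, 55 mm high, walls 8 mm, flat rim, round mouth 61 mm across. The point is the centre of the mouth at rim height; z up.
- heel_mag_follower (a joint): Spring follower plate in the heel magazine, m pressed down. At 0 its top lies 8 mm below the rim; it slides 29 mm down to a hard stop (37 mm below the rim; the two pieces together are 34 mm). It has a friction brake stronger than its spring: pressing it down takes 5 to 8 N, and it stays where it is left. It starts 0 to 5 mm down.
- tip_mag_follower (a joint): Spring follower plate in the round magazine; the same as the other one.
- tin: Bystander: closed steel tin, 56 mm diameter, 42 mm high, stands between the magazines; origin at the centre of its underside.
- hammer: Bystander: hammer, 250 mm long, lies on the table to the left of the black stone slab (20 mm thick) on which all the other things start; origin under its middle, handle to its -x.
There are look-alikes about, which are no part of the job. What is shaped like the part that bears disc_lift_mid but orange or red is not meant. Leave any blue or red look-alike of the part that bears heel_top_mid alone.

How it is judged:
At the end, for the whole second after the job is handed in: In each magazine the lift lies under the top piece, both within 6 mm of the mouth's centre and flat within 0.12 rad; the top piece's upper face is at most 2.5 mm above and 8 mm below the rim, the lift's at least 11.5 mm below it. All released and at rest (horizontal distance between each of heel_lift_mid, heel_top_mid and heel_mag_mouth below 0.006 m and angle between each of heel_lift_mid, heel_top_mid, disc_lift_mid, disc_top_mid's own z axis and vertical below 0.12 rad and linear speed of each of heel_lift, heel_top, disc_lift, disc_top below 0.02 m/s and z of heel_lift_mid in the frame of heel_mag_mouth below -0.0215 m and z of heel_top_mid in the frame of heel_mag_mouth between -0.015 and -0.0045 m and horizontal distance between each of disc_lift_mid, disc_top_mid and tip_mag_mouth below 0.006 m and z of disc_lift_mid in the frame of tip_mag_mouth below -0.0215 m and z of disc_top_mid in the frame of tip_mag_mouth between -0.015 and -0.0045 m); the robot touches nothing.
It fails at once if the tin is moved more than 25 mm (distance of tin from where it was at the start of the episode above 0.025 m).
It fails at once if the hammer is moved more than 25 mm (distance of hammer from where it was at the start of the episode above 0.025 m).
It also fails if it takes over 144 s, if anything falls off the work surface, if the arm or the gripper's body presses on something with over 40 N, if the wrist force passes 120 N, or if a joint passes its speed limit or range.

### The arm

A 6-joint arm with a two-finger parallel gripper is mounted at the origin on the work surface. World frame = base frame: x ahead of the robot, y to its left, z up, the work surface at z = 0. Lengths are in m, angles in rad, forces in N, time in s.
With the tool pointing down it reaches from about 0.325 to 0.85 m from the base axis. Payload 15.5 kg.
Tool frame: the origin (TCP) lies at the very end of the fingers, on their centre line; the grasp point (between the pads) lies 19 mm behind it; z points along the fingers, y is the line along which they close (so a half turn about z gives the same grasp; the last joint's range is limited). The gripper opens to 91 mm and grips with 3 to 60 N. Pads are 32 mm wide; open, the fingers measure 118 mm over their backs; the gripper's body (76 mm by 178 mm) begins 60 mm behind the grasp point.
Start: joints at [-1.246, 0.494, 1.345, -0, 1.302, -0.096], TCP at [0.255, -0.57, 0.214] pointing down, gripper open.
Joint ranges: [-2.91, 2.91], [-0.82, 2.16], [0.22, 2.67], [-1.22, 4.37], [0.12, 2.79], [-3.08, 3.08]. Speed limits (rad/s): [1.89, 1.89, 2.57, 3.01, 3.01, 3.01].

### API

Orientations are given as a 3x3 rotation matrix whose columns are the frame's x, y, z axes.
In Python, from workcell import get_state, read_camera, close_job gives the robot as it stands.
- The arm moves only by the tool step_arm, never from a script. Its argument "plan" is a list that holds one entry, the list of rows, each a list of 4 numbers: the shift along the tool's x, y, z in cm, then the turn about the tool's z in degrees. A call has 1 to 12 rows; each row shifts and turns the commanded pose from where the row before left it, along the tool's axes as they then stand; what a row does not reach is not made up. A row lasts 1/12 s, in which the tool goes at most 41.7 mm and 7.16 degrees, less where a joint would pass 70% of its speed; a pose out of reach is approached as far as the arm can. A call with a gripper value outside its range is refused whole. "gripper" is the finger opening in cm, from 0 to 9.12, set as the call begins (left out, the last holds). The fingers move at their own pace and stop on an object; "squeeze" is the grip in N (left out, the last holds). Time passes only in rows, so rows that do not move let the fingers close. It gives the time, the measured TCP pose, the force, the opening and the grip force at its end, in the units of the state.
- get_state(): the state, without advancing time (a new reading comes with each control period).
- read_camera(name): name is "scene" or "top" or "wrist"; returns a dict with "pixels" (420x560x3 uint8, blue, green, red), "fx", "fy", "cx", "cy" (pixels), "T" (4x4, takes a point from camera to world coordinates); the wrist camera has in their place "hand_eye" (4x4, takes a point from camera to tool coordinates, whose origin is the TCP and whose axes are the flange's). Camera axes: x right, y down, z forward; pixel columns grow to the right and rows downward; lengths in m; the calibration is good to about 2 mm. A picture is of the moment at which its call begins: read the wrist's pose just before it. There is no depth.
- close_job(): hands the job in; it is judged then, once.
The state is a dict: "time": time; "q": joint angles; "joint_velocities": joint speeds; "effort": joint torques, N m; "eef_pos": TCP position; "tcp_rot": TCP orientation; "force": force on the tool from outside, world axes, zero at the start; "moment": the same for the moment, N m; "gripper_width": finger opening in m; "gripper_force": force on a finger pad.
Only numpy, scipy, OpenCV 4.12 (cv2) and the standard library are available. Lean on these libraries where they do the work, as an engineer would, in place of code of your own. Each camera call takes 0.05 s, during which the arm holds its last target. There are 200 camera calls.

## Working session

There is one attempt and no reset: what is moved stays moved. The work goes in short steps, Python scripts to look and compute and a tool call to move; the robot and the scene stay as the last step left them, time stands still between calls to the robot, and variables do not carry over. Pictures are saved under pics/ and viewed, at most 14 in all, crops included, and the job is handed in when it is done.

Besides the shell and the picture viewer there is one more tool, called after "Emit:" as name(argument=value, ...), one argument or row to a line, values as JSON. step_arm: Moves the arm, as the interface text tells. Its arguments: {"type":"object","properties":{"plan":{"type":"array"},"gripper":{"type":"number"},"squeeze":{"type":"number"}},"required":["plan"]}

```bash
mkdir -p pics; ls
python3 - <<'E'
from workcell import *
import cv2,numpy as np
s=get_state();print(s['time'],s['eef_pos'],s['tcp_rot'],s['gripper_width'])
for n in ['top','scene','wrist']:
    c=read_camera(n);cv2.imwrite(f'pics/{n}0.png',c['pixels']);print(n,{k:np.round(v,4).tolist() for k,v in c.items() if k!='pixels'})
E
```

```text
pics
0.0 [ 0.25518616 -0.57012624  0.21332992] [[ 9.12769395e-01  4.08475085e-01 -3.68244251e-04]
 [ 4.08475230e-01 -9.12768683e-01  1.14822136e-03]
 [ 1.32897999e-04 -1.19847997e-03 -9.99999273e-01]] 0.09096527378698471
top {'fx': 525.7431, 'fy': 525.7431, 'cx': 282.5196, 'cy': 213.9733, 'T': [[0.0105, -0.9849, 0.1727, 0.1768], [-0.9998, -0.0128, -0.0123, 0.0376], [0.0143, -0.1725, -0.9849, 1.7785], [0.0, 0.0, 0.0, 1.0]]}
scene {'fx': 424.9561, 'fy': 424.9561, 'cx': 269.4084, 'cy': 207.7867, 'T': [[-0.4231, 0.7908, -0.4422, 0.9822], [0.906, 0.3744, -0.1974, 0.2415], [0.0094, -0.4842, -0.8749, 1.0631], [0.0, 0.0, 0.0, 1.0]]}
wrist {'fx': 319.4465, 'fy': 319.4465, 'cx': 282.4007, 'cy': 209.265, 'hand_eye': [[-0.0009, -0.9572, -0.2895, 0.0817], [1.0, -0.001, 0.0003, 0.0006], [-0.0005, -0.2895, 0.9572, -0.1708], [0.0, 0.0, 0.0, 1.0]]}
```

View pics/top0.png

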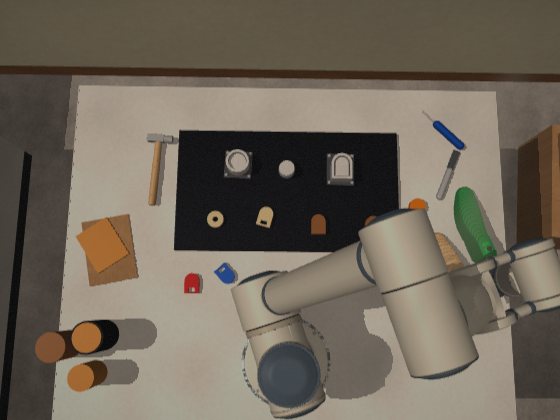

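View pics/scene0.png

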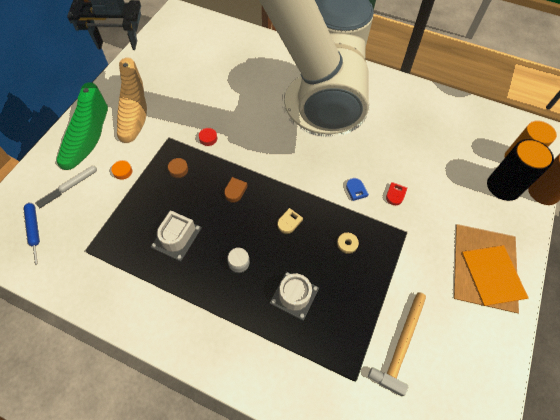

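Candidates: the disc lift is brown at scene (178,168), with the orange (122,169) and red (208,136) discs as look-alikes. The heel top is pale at (290,221), with blue (357,189) and red (397,194) as look-alikes. The heel lift is at (236,189), the disc top at (348,242), the heel magazine at (175,232) and the round magazine at (296,292). Next I rectify crops of each at its own top-face height.

```bash
cat > h.py <<'E'
from workcell import *
import cv2,numpy as np
def cam(n):
    s=get_state();c=read_camera(n)
    if n=='wrist':
        W=np.eye(4);W[:3,:3]=s['tcp_rot'];W[:3,3]=s['eef_pos'];c['T']=W@c['hand_eye']
    c['K']=np.array([[c['fx'],0,c['cx']],[0,c['fy'],c['cy']],[0,0,1]]);return c
def p2w(c,u,v,z):
    d=c['T'][:3,:3]@np.linalg.inv(c['K'])@[u,v,1];o=c['T'][:3,3];return (o+d*(z-o[2])/d[2])[:2]
def w2p(c,p):
    q=c['K']@np.linalg.inv(c['T'])[:3]@np.r_[p,1];return q[:2]/q[2]
def rect(c,cx,cy,z,half=.06,res=.0005):
    """patch of plane z; row grows with -x (x up), col grows with -y (y left)"""
    A=np.linalg.inv(c['T'])[:3];H=c['K']@A@np.array([[0,-res,cx+half],[-res,0,cy+half],[0,0,z],[0,0,1]])
    n=int(2*half/res);return cv2.warpPerspective(c['pixels'],H,(n,n),flags=cv2.INTER_LINEAR|cv2.WARP_INVERSE_MAP)
E
python3 - <<'E'
from h import *
s=cam('scene');t=cam('top')
L={'dlift':(178,166,.04),'hlift':(236,187,.04),'htop':(290,219,.034),'dtop':(348,241,.034),'hmag':(175,226,.075),'tmag':(296,290,.075)}
rows=[]
for k,(u,v,z) in L.items():
    p=p2w(s,u,v,z);print(k,p.round(4),'top px',w2p(t,[*p,z]).round(1))
    rows.append(np.vstack([rect(s,*p,z),rect(t,*p,z)]))
    for nm,c in (('s',s),('t',t)):
        if 'mag' in k: continue
        im=rect(c,*p,z);hsv=cv2.cvtColor(im,cv2.COLOR_BGR2HSV)
        m=((hsv[...,1]>60)&(hsv[...,2]>60)).astype(np.uint8)
        n,l,st,ce=cv2.connectedComponentsWithStats(m)
        if n<2: continue
        i=1+np.argmax(st[1:,4]);cnt=max(cv2.findContours((l==i).astype(np.uint8),0,2)[0],key=cv2.contourArea)
        r=cv2.minAreaRect(cnt);print(nm,'centre',(p[0]+.06-r[0][1]*.0005).round(4),(p[1]+.06-r[0][0]*.0005).round(4),'mm',np.array(r[1])*.5,r[2])
cv2.imwrite('pics/r0.png',cv2.resize(np.hstack(rows),(798,266)))
E
```

```text
dlift [ 0.453  -0.2879] top px [373.  223.5]
s centre 0.4574 -0.2873 mm [73.89358521 59.5126915 ] 53.746158599853516
t centre 0.4647 -0.2733 mm [17.28798103 54.12189865] 47.1529655456543
hlift [ 0.4446 -0.1031] top px [317.9 225.3]
s centre 0.4541 -0.1036 mm [77. 57.] 90.0
t centre 0.4504 -0.1034 mm [68.5 49.5] 90.0
htop [0.4697 0.0749] top px [264.9 217.6]
s centre 0.478 0.0737 mm [56.20145416 75.17077637] 14.574216842651367
t centre 0.4748 0.0751 mm [51.63214111 71.8806076 ] 14.858613014221191
dtop [0.4641 0.2408] top px [215.5 218.6]
s centre 0.4677 0.2407 mm [58.85274887 63.21396255] 5.440331935882568
t centre 0.4636 0.2428 mm [58.68985748 57.98275757] 45.0
hmag [ 0.6362 -0.1797] top px [341.6 167.4]
tmag [0.6599 0.1718] top px [236.7 159.1]
```

View pics/r0.png

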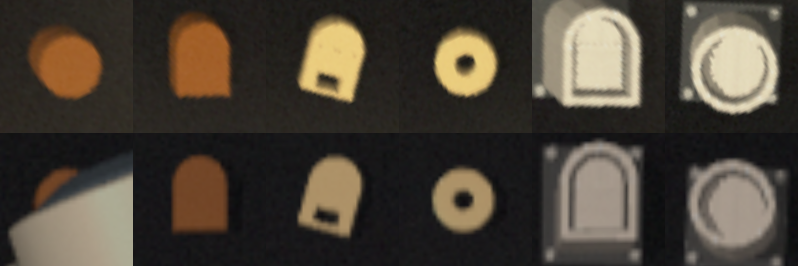

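The mosaic shows all six targets. The brown disc is correct (it isn't orange or red), and the pale D with the hole is correct. The heel lift and heel magazine sit at yaw ≈ 0, and the heel top at yaw ≈ -15°. Sizes agree with the description (68x50, 58). I move over the heel lift now.

Emit:
step_arm(
  plan=[
    [[0, 0, 0, 6], [0, 0, 0, 6], [0, 0, 0, 6], [0, 0, 0, 6.1], [1.5, -3.6, 0, 0], [1.5, -3.6, 0, 0], [1.5, -3.6, 0, 0], [1.5, -3.6, 0, 0], [1.5, -3.6, 0, 0], [1.5, -3.6, 0, 0], [1.5, -3.6, 0, 0], [1.5, -3.6, 0, 0]],
  ],
)

```text
time: 1.25
eef_pos: [0.3755, -0.2807, 0.214]
tcp_rot: [[1.0, -0.0, 0.0], [-0.0, -1.0, -0.0], [0.0, 0.0, -1.0]]
force: [1.5, -0.9, -0.3]
gripper_width: 0.0912
gripper_force: 0.0
```

Emit:
step_arm(
  plan=[
    [[1.4, -3.6, 0.5, 0], [1.4, -3.6, 0.5, 0], [1.4, -3.6, 0.5, 0], [1.4, -3.6, 0.5, 0], [1.4, -3.6, 0.5, 0], [0, 0, 0, 0], [0, 0, 0, 0]],
  ],
)

```text
time: 1.83
eef_pos: [0.4455, -0.1006, 0.1887]
tcp_rot: [[1.0, 0.004, -0.0], [0.004, -1.0, 0.0], [-0.0, -0.0, -1.0]]
force: [-0.7, -0.6, -0.1]
gripper_width: 0.0911
gripper_force: 0.0
```

```bash
cat >> h.py <<'E'
def blob(c,p,z,half=.06,smin=60,vmin=50,save=None):
    im=rect(c,*p,z,half);hsv=cv2.cvtColor(im,cv2.COLOR_BGR2HSV)
    m=((hsv[...,1]>smin)&(hsv[...,2]>vmin)).astype(np.uint8)
    if save: cv2.imwrite(save,im)
    n,l,st,ce=cv2.connectedComponentsWithStats(m);i=1+np.argmax(st[1:,4])
    cnt=max(cv2.findContours((l==i).astype(np.uint8),0,2)[0],key=cv2.contourArea);r=cv2.minAreaRect(cnt)
    (ccx,ccy),cr=cv2.minEnclosingCircle(cnt)
    print('rect',round(p[0]+half-r[0][1]*.0005,4),round(p[1]+half-r[0][0]*.0005,4),np.array(r[1])*.5,r[2],'circ',round(p[0]+half-ccy*.0005,4),round(p[1]+half-ccx*.0005,4),cr*.5)
E
python3 - <<'E'
from h import *
s=get_state();print(s['time'],s['eef_pos'],s['tcp_rot'].round(4).tolist(),s['force'])
c=cam('wrist');cv2.imwrite('pics/w1.png',c['pixels'])
blob(c,(.449,-.1035),.04,save='pics/b1.png')
E
```

```text
1.8333 [ 0.4455017  -0.10064108  0.18871108] [[1.0, 0.0041, -0.0005], [0.0041, -1.0, 0.0002], [-0.0005, -0.0002, -1.0]] [-0.72970468 -0.56687933 -0.086666  ]
rect 0.4383 -0.1065 [97.5 80. ] 90.0 circ 0.4327 -0.107 54.70361328125
```

View pics/w1.png

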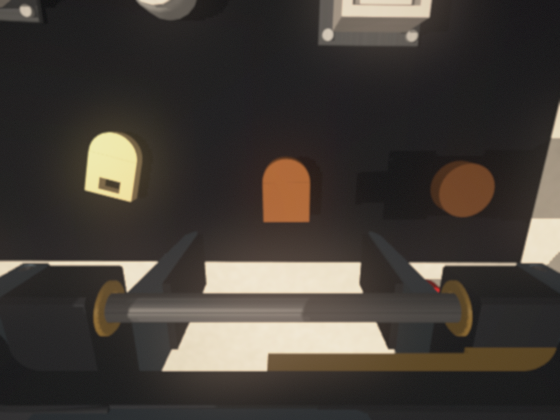

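The wrist view shows the heel lift at (286,192), the heel top at (113,165), the brown disc lift at (463,188) and the heel magazine at the top right. My blob included the table, so I raise the saturation limit.

Run:
```python
from h import *
c=cam('wrist')
for n,u,v,z in (('hlift',286,192,.04),('htop',113,165,.034),('dlift',463,185,.04)):
    p=p2w(c,u,v,z);print(n,p.round(4),cv2.cvtColor(c['pixels'],cv2.COLOR_BGR2HSV)[v+5,u]);
    blob(c,p,z,half=.045,smin=115 if n!='htop' else 90,vmin=55,save=f'pics/b_{n}.png')
cv2.imwrite('pics/b.png',np.hstack([cv2.imread(f'pics/b_{n}.png') for n in('hlift','htop','dlift')]))
```

```text
hlift [ 0.4492 -0.1065] [ 12 171 176]
rect 0.4512 -0.105 [70. 51.] 90.0 circ 0.4475 -0.1047 38.83012771606445
htop [0.4759 0.0703] [ 26  71 239]
rect 0.4716 0.057 [35.36260986 71.48801422] 18.56913185119629 circ 0.4729 0.0622 36.55958557128906
dlift [ 0.4568 -0.2875] [ 12 162 112]
rect 0.4531 -0.2858 [66.88217163 57.39533234] 18.434947967529297 circ 0.4532 -0.2858 33.52132034301758
```

View pics/b.png

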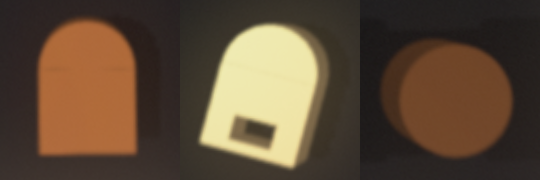

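Emit:
step_arm(
  plan=[
    [[0.5, 0.45, 3, 0], [0, 0, 4, 0], [0, 0, 4, 0], [0, 0, 3, 0], [0, 0, 1.5, 0], [0, 0, 0.47, 0], [0, 0, 0, 0]],
  ],
)

```text
time: 2.52
eef_pos: [0.4496, -0.1079, 0.0285]
tcp_rot: [[1.0, -0.002, -0.002], [-0.002, -1.0, 0.001], [-0.002, -0.001, -1.0]]
force: [-0.3, 0.3, 0.6]
gripper_width: 0.0909
gripper_force: 0.0
```

Emit:
step_arm(
  plan=[
    [[0, 0, 0, 0], [0, 0, 0, 0], [0, 0, 0, 0], [0, 0, 0, 0], [0, 0, 0, 0], [0, 0, 0, 0], [0, 0, 0, 0], [0, 0, 0, 0]],
  ],
  gripper=4,
  squeeze=25,
)

```text
time: 3.18
eef_pos: [0.4503, -0.1069, 0.0294]
tcp_rot: [[1.0, 0.0, 0.0], [0.0, -1.0, -0.0], [0.0, 0.0, -1.0]]
force: [-0.7, 0.9, 6.8]
gripper_width: 0.0474
gripper_force: 25.0
```

Emit:
step_arm(
  plan=[
    [[0, 0, -2, 0], [0, 0, -4, 0], [0, 0, -4, 0], [1, 0.8, -2, 0], [3, 2.2, 0, 0], [3, 2.2, 0, 0], [3, 2.1, 0, 0], [0, 0, 0, 0], [0, 0, 0, 0], [0, 0, 0, 0]],
  ],
)

```text
time: 4.02
eef_pos: [0.5495, -0.1796, 0.1487]
tcp_rot: [[1.0, 0.0, -0.001], [0.0, -1.0, 0.001], [-0.001, -0.001, -1.0]]
force: [-0.2, -0.5, -1.1]
gripper_width: 0.0476
gripper_force: 25.0
```

Run:
```python
from h import *
s=get_state();print(s['eef_pos'],s['force'],s['gripper_width'],s['gripper_force'])
c=cam('wrist');im=rect(c,.636,-.18,.075,.055,.00025)
cv2.imwrite('pics/m1.png',np.hstack([c['pixels'],cv2.resize(im,(420,420))])[:, :])
cv2.imwrite('pics/m1.png',np.hstack([cv2.resize(c['pixels'],(373,280)),im[:280*1] if 0 else cv2.resize(im,(280,280))]))
cv2.imwrite('pics/m1r.png',im)
```

```text
[ 0.5494933  -0.17955694  0.14868445] [-0.16847738 -0.51837485 -1.09559648] 0.04763887257735394 24.999851435422897
```

View pics/m1.png

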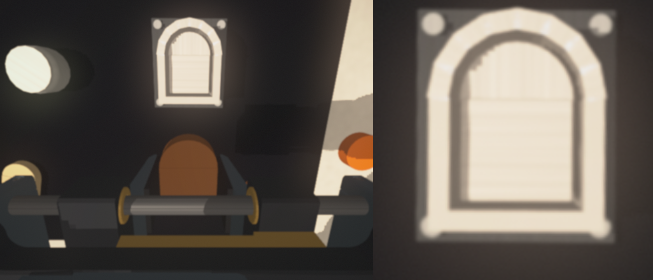

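```bash
cat >> h.py <<'E'
def prof(im,axis,lo,hi,thr=None):
    g=cv2.cvtColor(im,cv2.COLOR_BGR2GRAY).astype(float)
    p=(g[lo:hi] if axis==0 else g[:,lo:hi]).mean(axis if axis==0 else 1)
    p=cv2.GaussianBlur(p.reshape(-1,1),(1,5),0).ravel();d=np.diff(p)
    k=[(i,round(d[i],1)) for i in range(2,len(d)-2) if abs(d[i])>3 and abs(d[i])==abs(d[max(0,i-6):i+7]).max()]
    return k
E
python3 - <<'E'
from h import *
im=cv2.imread('pics/m1r.png');print(im.shape)
print('y',[(round(-.125-i*.00025,4),d) for i,d in prof(im,0,250,320)])
print('x',[(round(.691-i*.00025,4),d) for i,d in prof(im,1,200,240)])
c=cam('wrist');s=get_state();e=s['eef_pos'];h=rect(c,e[0],e[1],e[2]+.011,.055,.00025)
hs=cv2.cvtColor(h,cv2.COLOR_BGR2HSV);m=(hs[...,1]>115)&(hs[...,2]>70)
ys,xs=np.where(m[:240]);print('held y',e[1]+.055-np.percentile(xs,[1,99])*.00025-e[1],'x front',.055-ys.min()*.00025)
r=m[:,215:225];print(.055-np.where(r.any(1))[0][:3]*.00025)
E
```

```text
(440, 440, 3)
y [(-0.1417, np.float64(5.6)), (-0.1462, np.float64(16.2)), (-0.1547, np.float64(-14.8)), (-0.1593, np.float64(5.3)), (-0.1623, np.float64(8.9)), (-0.203, np.float64(-13.6)), (-0.207, np.float64(10.6)), (-0.2157, np.float64(-18.2))]
x [(0.6877, np.float64(21.4)), (0.6792, np.float64(-14.8)), (0.6747, np.float64(15.3)), (0.6122, np.float64(-15.9)), (0.6085, np.float64(13.5)), (0.6002, np.float64(-16.0)), (0.5962, np.float64(-4.7))]
held y [ 0.02225 -0.02425] x front 0.038
[0.038   0.03775 0.0375 ]
```

Emit:
step_arm(
  plan=[
    [[2, 0, 0, 0], [3, 0, 0, 0], [3, 0, 1, 0], [1.43, 0.03, 2, 0], [0, 0, 2, 0], [0, 0, 0.7, 0], [0, 0, 0, 0], [0, 0, 0, 0]],
  ],
)

```text
time: 4.78
eef_pos: [0.6438, -0.1799, 0.0927]
tcp_rot: [[1.0, 0.0, -0.001], [0.0, -1.0, 0.0], [-0.001, -0.0, -1.0]]
force: [-0.2, -0.1, 0.0]
gripper_width: 0.0477
gripper_force: 25.0
```

Emit:
step_arm(
  plan=[
    [[0, 0, 0.2, 0], [0, 0, 0.2, 0], [0, 0, 0.2, 0], [0, 0, 0.2, 0], [0, 0, 0.2, 0], [0, 0, 0, 0]],
  ],
)

```text
time: 5.28
eef_pos: [0.6443, -0.1802, 0.0819]
tcp_rot: [[1.0, 0.0, -0.001], [0.0, -1.0, 0.0], [-0.001, -0.0, -1.0]]
force: [-0.1, -0.4, -1.6]
gripper_width: 0.0476
gripper_force: 25.0
```

Emit:
step_arm(
  plan=[
    [[0, 0, 0.15, 0], [0, 0, 0.15, 0], [0, 0, 0.15, 0], [0, 0, 0, 0], [0, 0, 0, 0]],
  ],
)

```text
time: 5.7
eef_pos: [0.6445, -0.1802, 0.0776]
tcp_rot: [[1.0, 0.0, -0.0], [0.0, -1.0, 0.0], [-0.0, -0.0, -1.0]]
force: [0.5, -0.7, -1.7]
gripper_width: 0.0476
gripper_force: 25.0
```

Emit:
step_arm(
  plan=[
    [[0, 0, 0, 0], [0, 0, 0, 0], [0, 0, 0, 0], [0, 0, 0, 0], [0, 0, -1, 0], [0, 0, -2, 0], [0, 0, -1, 0], [0, 0, 0, 0]],
  ],
  gripper=7.5,
)

```text
time: 6.37
eef_pos: [0.6461, -0.1808, 0.1208]
tcp_rot: [[1.0, 0.0, 0.004], [0.0, -1.0, -0.002], [0.004, 0.002, -1.0]]
force: [0.0, 0.3, 1.0]
gripper_width: 0.0749
gripper_force: 0.0
```

Emit:
step_arm(
  plan=[
    [[0, 0, 0, 0], [0, 0, 0, 0], [0, 0, 0, 0], [0, 0, 0, 0], [0, 0, 0, 0], [0, 0, 0, 0], [0, 0, 0, 0], [0, 0, 0, 0]],
  ],
  gripper=0,
)

```text
time: 7.03
eef_pos: [0.6445, -0.1802, 0.1176]
tcp_rot: [[1.0, 0.0, -0.0], [0.0, -1.0, 0.0], [-0.0, -0.0, -1.0]]
force: [-0.0, -0.4, -0.6]
gripper_width: 0.0245
gripper_force: 0.0
```

Run:
```python
from h import *
s=cam('scene');r=rect(s,.644,-.18,.088,.06,.0004)
u,v=w2p(s,[.644,-.18,.08]);u,v=int(u),int(v)
w=cam('wrist')['pixels']
cv2.imwrite('pics/p1.png',np.hstack([cv2.resize(s['pixels'][v-45:v+45,u-60:u+60],(400,300),interpolation=cv2.INTER_CUBIC),cv2.resize(w,(400,300))]))
```

```text
(no output)
```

View pics/p1.png

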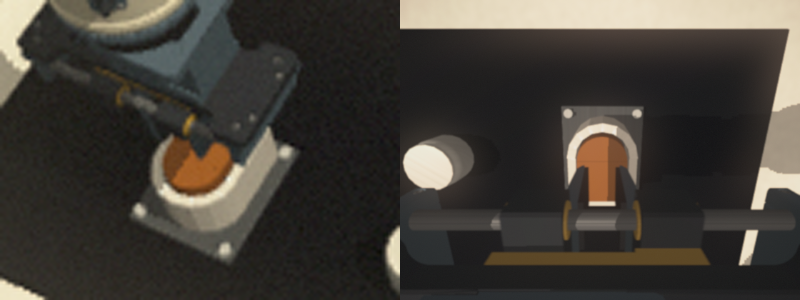

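The heel lift sits in the well with its top slightly above the rim. I press it down.

Emit:
step_arm(
  plan=[
    [[0, 0, 1, 0], [0, 0, 1, 0], [0, 0, 0.4, 0], [0, 0, 0.3, 0], [0, 0, 0.3, 0], [0, 0, 0.3, 0], [0, 0, 0.3, 0], [0, 0, 0.3, 0], [0, 0, 0, 0]],
  ],
)

```text
time: 7.88
eef_pos: [0.6445, -0.1802, 0.0783]
tcp_rot: [[1.0, 0.0, -0.0], [0.0, -1.0, 0.0], [-0.0, -0.0, -1.0]]
force: [-0.1, 0.4, 0.0]
gripper_width: 0.0005
gripper_force: 0.0
```

Emit:
step_arm(
  plan=[
    [[0, 0, 0.3, 0], [0, 0, 0.3, 0], [0, 0, 0.3, 0], [0, 0, 0.3, 0], [0, 0, 0.2, 0], [0, 0, 0, 0], [0, 0, 0, 0]],
  ],
)

```text
time: 8.47
eef_pos: [0.6443, -0.1801, 0.0644]
tcp_rot: [[1.0, 0.0, -0.001], [0.0, -1.0, 0.0], [-0.001, -0.0, -1.0]]
force: [-0.4, -0.7, -0.7]
gripper_width: 0.0007
gripper_force: 0.0
```

Emit:
step_arm(
  plan=[
    [[0, 0, -2, 0], [0, 0, -4, 0], [-3, 0, -2, 0], [-3, 0, 0, 0], [-3, 0, 0, 0], [0, 0, 0, 0], [0, 0, 0, 0], [0, 0, 0, 0]],
  ],
  gripper=9.1,
)

```text
time: 9.13
eef_pos: [0.555, -0.1804, 0.1449]
tcp_rot: [[1.0, -0.0, 0.001], [-0.0, -1.0, -0.0], [0.001, 0.0, -1.0]]
force: [0.4, -0.2, -1.1]
gripper_width: 0.051
gripper_force: 0.0
```

Run:
```python
from h import *
s=get_state();print(s['eef_pos'],s['force'])
c=cam('wrist');im=rect(c,.636,-.18,.075,.055,.00025);cv2.imwrite('pics/p2.png',im)
print('y',[(round(-.125-i*.00025,4),d) for i,d in prof(im,0,250,320)])
print('x',[(round(.691-i*.00025,4),d) for i,d in prof(im,1,200,240)])
```

```text
[ 0.55499264 -0.1804076   0.14492409] [ 0.36120665 -0.20301678 -1.11820101]
y [(-0.142, np.float64(6.3)), (-0.1462, np.float64(16.8)), (-0.1547, np.float64(-16.1)), (-0.1645, np.float64(4.2)), (-0.207, np.float64(10.5)), (-0.216, np.float64(-19.0)), (-0.22, np.float64(-3.0))]
x [(0.6882, np.float64(21.4)), (0.6792, np.float64(-15.4)), (0.6087, np.float64(14.2)), (0.6002, np.float64(-16.4)), (0.5972, np.float64(-5.8))]
```

View pics/p2.png

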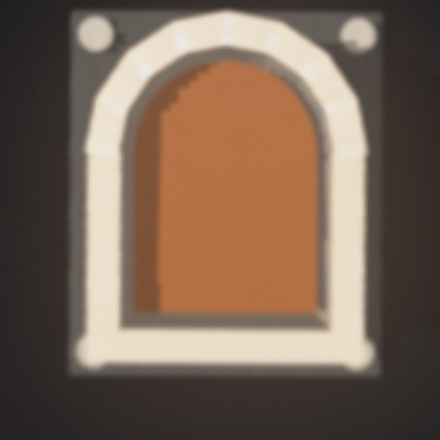

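The heel lift lies flat, about 10 mm below the rim, centred in the mouth (rows 60–313). Next is the heel top.

Emit:
step_arm(
  plan=[
    [[-1.2, -3.6, -0.5, 0], [-1.2, -3.6, -0.5, 0], [-1.2, -3.6, -0.5, 0], [-1.2, -3.6, -0.5, 0], [-1.2, -3.6, -0.5, 0], [-1.2, -3.6, -0.5, 0], [-1.2, -3.6, 0, 0], [0, 0, 0, 5], [0, 0, 0, 5], [0, 0, 0, 4.7], [0, 0, 0, 0], [0, 0, 0, 0]],
  ],
)

```text
time: 10.18
eef_pos: [0.4711, 0.072, 0.1746]
tcp_rot: [[0.968, -0.251, 0.0], [-0.251, -0.968, 0.0], [0.0, -0.0, -1.0]]
force: [-0.3, 0.6, -0.5]
gripper_width: 0.091
gripper_force: 0.0
```

Run:
```python
from h import *
s=get_state();print(s['eef_pos'],s['tcp_rot'].round(3).tolist())
c=cam('wrist');t=np.radians(-14.7)
# rectify on the top face in D-aligned frame around TCP
res=.00025;half=.06;ex=np.array([np.cos(t),np.sin(t)]);ey=np.array([-ex[1],ex[0]]);o=s['eef_pos'][:2]+half*(ex+ey)
M=np.array([[-res*ey[0],-res*ex[0],o[0]],[-res*ey[1],-res*ex[1],o[1]],[0,0,.034],[0,0,1]])
H=c['K']@np.linalg.inv(c['T'])[:3]@M
im=cv2.warpPerspective(c['pixels'],H,(480,480),flags=cv2.INTER_LINEAR|cv2.WARP_INVERSE_MAP);cv2.imwrite('pics/d1.png',im)
```

```text
[0.47113835 0.07200687 0.17460106] [[0.968, -0.251, 0.0], [-0.251, -0.968, 0.0], [0.0, -0.0, -1.0]]
```

View pics/d1.png

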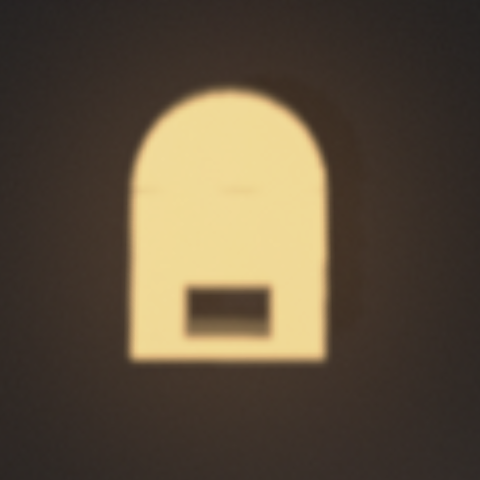

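The heel top is square in the rotated frame, at cols 130–327 and rows 87–360 (49x68 mm, as expected). It is offset +4 mm in tool x and -3 mm in tool y.

Emit:
step_arm(
  plan=[
    [[0.4, -0.3, 3, 0], [0, 0, 4, 0], [0, 0, 4, 0], [0, 0, 2.5, 0], [0, 0, 1.0, 0], [0, 0, 0.28, 0], [0, 0, 0, 0], [0, 0, 0, 0]],
  ],
)

```text
time: 10.9
eef_pos: [0.4758, 0.0736, 0.0275]
tcp_rot: [[0.968, -0.253, 0.001], [-0.253, -0.968, 0.0], [0.001, -0.0, -1.0]]
force: [-0.2, 0.2, 0.6]
gripper_width: 0.0912
gripper_force: 0.0
```

Emit:
step_arm(
  plan=[
    [[0, 0, 0, 0], [0, 0, 0, 0], [0, 0, 0, 0], [0, 0, 0, 0], [0, 0, 0, 0], [0, 0, 0, 0], [0, 0, 0, 0], [0, 0, 0, 0]],
  ],
  gripper=4,
  squeeze=20,
)

```text
time: 11.57
eef_pos: [0.4751, 0.0737, 0.027]
tcp_rot: [[0.967, -0.254, 0.0], [-0.254, -0.967, 0.0], [0.0, -0.0, -1.0]]
force: [0.5, -0.1, 3.3]
gripper_width: 0.0477
gripper_force: 20.0
```

Emit:
step_arm(
  plan=[
    [[0, 0, -1, 0], [0, 0, -3, 0], [0, 0, -4, 0], [0, 0, -4, 0], [0, 0, 0, -5], [0, 0, 0, -5], [0, 0, 0, -4.5], [0, 0, 0, 0], [0, 0, 0, 0], [0, 0, 0, 0]],
  ],
)

```text
time: 12.4
eef_pos: [0.475, 0.0736, 0.1467]
tcp_rot: [[1.0, -0.006, -0.0], [-0.006, -1.0, -0.0], [-0.0, 0.0, -1.0]]
force: [-0.7, 0.3, 0.2]
gripper_width: 0.0475
gripper_force: 20.0
```

Run:
```python
from h import *
s=get_state();e=s['eef_pos'];print(e,s['tcp_rot'].round(4).tolist())
c=cam('wrist');cv2.imwrite('pics/g1.png',np.hstack([cv2.resize(c['pixels'],(400,300)),cv2.resize(rect(c,e[0],e[1],e[2]+.007,.05,.00025),(300,300))]))
```

```text
[0.47497672 0.07362787 0.1467305 ] [[1.0, -0.0061, -0.0005], [-0.0061, -1.0, -0.0], [-0.0005, 0.0, -1.0]]
```

View pics/g1.png

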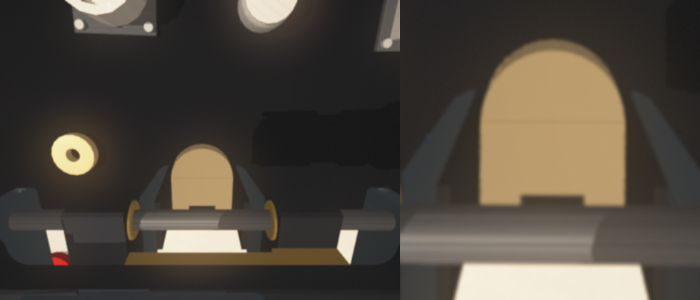

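The piece is held flat and centred: front edge at +33 mm, y bias -1 mm as before. Now to the magazine.

Emit:
step_arm(
  plan=[
    [[2.1, 3.2, 0, -0.35], [2.1, 3.2, 0, 0], [2.1, 3.2, 0, 0], [2.1, 3.2, 0, 0], [2.1, 3.2, 0, 0], [2.1, 3.2, 0, 0], [2.1, 3.2, 0, 0], [2.2, 3, 0, 0], [0, 0, 3, 0], [0, 0, 2.5, 0], [0, 0, 0.6, 0], [0, 0, 0, 0]],
  ],
)

```text
time: 13.45
eef_pos: [0.6431, -0.1794, 0.0838]
tcp_rot: [[1.0, 0.002, -0.004], [0.002, -1.0, 0.002], [-0.004, -0.002, -1.0]]
force: [-1.0, -0.1, 0.2]
gripper_width: 0.0477
gripper_force: 20.0
```

Emit:
step_arm(
  plan=[
    [[0, 0, 0, 0], [0, 0, 0, 0], [0, 0, 0.1, 0], [0, 0, 0, 0]],
  ],
)

```text
time: 13.78
eef_pos: [0.6452, -0.18, 0.0861]
tcp_rot: [[1.0, 0.003, 0.002], [0.003, -1.0, -0.001], [0.002, 0.001, -1.0]]
force: [0.3, 0.2, -1.0]
gripper_width: 0.0477
gripper_force: 20.0
```

Emit:
step_arm(
  plan=[
    [[-0.03, 0, 0.2, 0], [0, 0, 0.2, 0], [0, 0, 0.2, 0], [0, 0, 0.2, 0], [0, 0, 0, 0], [0, 0, 0, 0], [0, 0, 0, 0]],
  ],
)

```text
time: 14.37
eef_pos: [0.6444, -0.18, 0.0769]
tcp_rot: [[1.0, 0.003, -0.0], [0.003, -1.0, 0.0], [-0.0, -0.0, -1.0]]
force: [0.0, -0.3, -1.6]
gripper_width: 0.0475
gripper_force: 20.0
```

Emit:
step_arm(
  plan=[
    [[0, 0, 0, 0], [0, 0, 0, 0], [0, 0, 0, 0], [0, 0, 0, 0], [0, 0, -1, 0], [0, 0, -2, 0], [0, 0, -1, 0], [0, 0, 0, 0]],
  ],
  gripper=7.5,
)

```text
time: 15.03
eef_pos: [0.6459, -0.1806, 0.12]
tcp_rot: [[1.0, 0.003, 0.004], [0.003, -1.0, -0.002], [0.004, 0.002, -1.0]]
force: [0.3, -0.1, 0.2]
gripper_width: 0.0747
gripper_force: 0.0
```

Emit:
step_arm(
  plan=[
    [[0, 0, 0, 0], [0, 0, 0, 0], [0, 0, 0, 0], [0, 0, 0, 0], [0, 0, 0, 0], [0, 0, 0, 0], [0, 0, 0, 0], [0, 0, 0, 0], [0, 0, 0, 0], [0, 0, 0, 0], [0, 0, 0, 0], [0, 0, 0, 0]],
  ],
  gripper=0,
)

```text
time: 16.03
eef_pos: [0.6444, -0.18, 0.1169]
tcp_rot: [[1.0, 0.003, 0.0], [0.003, -1.0, -0.0], [0.0, 0.0, -1.0]]
force: [0.2, -1.1, 0.4]
gripper_width: 0.0006
gripper_force: 0.0
```

Run:
```python
from h import *
s=cam('scene');u,v=w2p(s,[.644,-.18,.08]);u,v=int(u),int(v)
w=cam('wrist')['pixels']
cv2.imwrite('pics/p3.png',np.hstack([cv2.resize(s['pixels'][v-45:v+45,u-60:u+60],(400,300),interpolation=cv2.INTER_CUBIC),cv2.resize(w[120:330,140:420],(400,300))]))
```

```text
(no output)
```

View pics/p3.png

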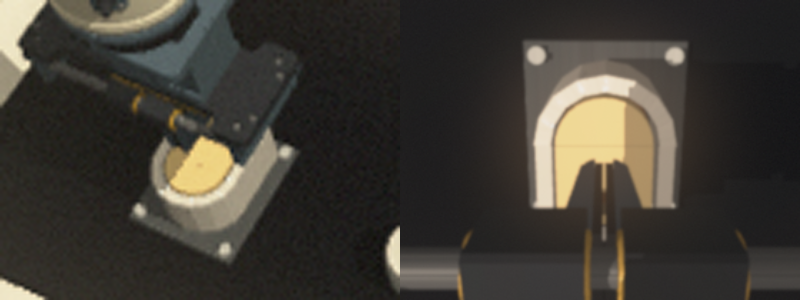

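The heel top sits in the well, flat. I press it to about 3 mm below the rim.

Emit:
step_arm(
  plan=[
    [[0, 0, 1.2, 0], [0, 0, 1.2, 0], [0, 0, 0.5, 0], [0, 0, 0.3, 0], [0, 0, 0.3, 0], [0, 0, 0.3, 0], [0, 0, 0.3, 0], [0, 0, 0.2, 0], [0, 0, 0.15, 0], [0, 0, 0.1, 0], [0, 0, 0, 0], [0, 0, 0, 0]],
  ],
)

```text
time: 17.13
eef_pos: [0.6445, -0.1801, 0.0722]
tcp_rot: [[1.0, 0.003, 0.001], [0.003, -1.0, -0.0], [0.001, 0.0, -1.0]]
force: [-3.2, 0.9, 10.0]
gripper_width: -0.0001
gripper_force: 5.4
```

Emit:
step_arm(
  plan=[
    [[0, 0, -2, 0], [0, 0, -4, 0], [-3, 0, -2, 0], [-3, 0, 0, 0], [-3, 0, 0, 0], [0, 0, 0, 0], [0, 0, 0, 0], [0, 0, 0, 0]],
  ],
  gripper=9.1,
)

```text
time: 17.8
eef_pos: [0.5549, -0.1805, 0.1517]
tcp_rot: [[1.0, 0.003, 0.001], [0.003, -1.0, -0.0], [0.001, 0.0, -1.0]]
force: [0.9, 0.5, 0.3]
gripper_width: 0.0509
gripper_force: 0.0
```

Run:
```python
from h import *
s=get_state();print(s['eef_pos'],s['force'])
c=cam('wrist');im=rect(c,.644,-.18,.075,.05,.00025);cv2.imwrite('pics/p4.png',im)
print('y',[(round(-.13-i*.00025,4),d) for i,d in prof(im,0,190,230)])
print('x',[(round(.694-i*.00025,4),d) for i,d in prof(im,1,160,175)])
```

```text
[ 0.55493646 -0.18050527  0.15172086] [0.86892708 0.48906587 0.25478926]
y [(-0.142, np.float64(5.7)), (-0.1465, np.float64(16.0)), (-0.155, np.float64(-14.7)), (-0.1575, np.float64(12.8)), (-0.2047, np.float64(-14.9)), (-0.207, np.float64(13.8)), (-0.216, np.float64(-18.4))]
x [(0.6865, np.float64(17.6)), (0.678, np.float64(-13.9)), (0.6755, np.float64(10.8)), (0.6295, np.float64(-11.8)), (0.6172, np.float64(11.4)), (0.6117, np.float64(-13.2)), (0.6087, np.float64(13.7)), (0.6002, np.float64(-14.2)), (0.597, np.float64(-5.5))]
```

View pics/p4.png

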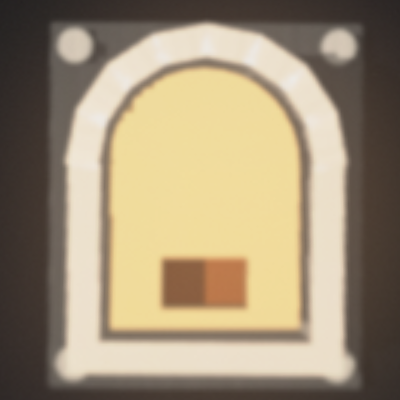

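The heel stack is done: top about 3–4 mm below the rim, flat and centred. Next is the disc lift.

Emit:
step_arm(
  plan=[
    [[-2.5, 2.7, -0.5, 0], [-2.5, 2.7, -0.5, 0], [-2.5, 2.7, -0.5, 0], [-2.5, 2.7, -0.5, 0], [0, 0, 0, 0], [0, 0, 0, 0], [0, 0, 0, 0]],
  ],
)

```text
time: 18.43
eef_pos: [0.4554, -0.2887, 0.1713]
tcp_rot: [[1.0, 0.002, 0.0], [0.002, -1.0, 0.0], [0.0, -0.0, -1.0]]
force: [-0.6, 0.2, 0.1]
gripper_width: 0.0906
gripper_force: 0.0
```

Run:
```python
from h import *
s=get_state();e=s['eef_pos'];print(e,s['tcp_rot'].round(3).tolist())
c=cam('wrist');cv2.imwrite('pics/d2.png',np.hstack([cv2.resize(c['pixels'],(400,300)),cv2.resize(rect(c,.452,-.29,.04,.0375,.00025),(300,300))]))
```

```text
[ 0.45537259 -0.28871944  0.17125387] [[1.0, 0.002, 0.0], [0.002, -1.0, 0.0], [0.0, -0.0, -1.0]]
```

View pics/d2.png

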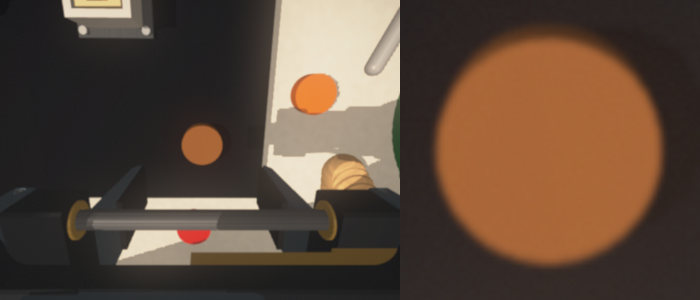

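The brown disc is at (202,145), crop centre (549,152), well clear of the orange and red ones.

Emit:
step_arm(
  plan=[
    [[-0.4, 0.06, 3, 0], [0, 0, 4, 0], [0, 0, 4, 0], [0, 0, 2, 0], [0, 0, 0.9, 0], [0, 0, 0.28, 0], [0, 0, 0, 0], [0, 0, 0, 0]],
  ],
)

```text
time: 19.15
eef_pos: [0.4517, -0.2894, 0.0308]
tcp_rot: [[1.0, 0.004, 0.001], [0.004, -1.0, -0.001], [0.001, 0.001, -1.0]]
force: [0.1, 0.8, -0.2]
gripper_width: 0.091
gripper_force: 0.0
```

Emit:
step_arm(
  plan=[
    [[0, 0, 0, 0], [0, 0, 0, 0], [0, 0, 0, 0], [0, 0, 0, 0], [0, 0, 0, 0], [0, 0, 0, 0], [0, 0, 0, 0], [0, 0, 0, 0]],
  ],
  gripper=4.8,
  squeeze=25,
)

```text
time: 19.82
eef_pos: [0.4507, -0.2892, 0.0298]
tcp_rot: [[1.0, 0.003, 0.0], [0.003, -1.0, -0.0], [0.0, 0.0, -1.0]]
force: [0.3, 0.5, 6.6]
gripper_width: 0.0551
gripper_force: 25.0
```

Emit:
step_arm(
  plan=[
    [[0, 0, -1, 0], [0, 0, -3, 0], [0, 0, -4, 0], [0, 0, -4, 0], [0, 0, -1, 0], [1.3, -3.8, 0, 0], [1.3, -3.8, 0, 0], [1.3, -3.8, 0, 0], [1.3, -3.8, 0, 0], [1.3, -3.8, 0, 0], [1.3, -3.8, 0, 0], [1.3, -3.8, 0, 0]],
  ],
)

```text
time: 20.82
eef_pos: [0.541, -0.0209, 0.16]
tcp_rot: [[1.0, 0.003, 0.0], [0.003, -1.0, 0.0], [0.0, -0.0, -1.0]]
force: [-0.0, -0.4, -1.5]
gripper_width: 0.055
gripper_force: 25.0
```

Emit:
step_arm(
  plan=[
    [[0.6, -3.8, 0, 0], [0.6, -3.8, 0, 0], [0.6, -3.8, 0, 0], [0.6, -3.8, 0, 0], [0.6, -3.8, 0, 0], [0, 0, 0, 0], [0, 0, 0, 0], [0, 0, 0, 0]],
  ],
)

```text
time: 21.48
eef_pos: [0.57, 0.167, 0.1596]
tcp_rot: [[1.0, 0.004, -0.001], [0.004, -1.0, -0.0], [-0.001, 0.0, -1.0]]
force: [-0.5, -1.2, -0.9]
gripper_width: 0.0551
gripper_force: 25.0
```

Run:
```python
from h import *
s=get_state();e=s['eef_pos'];print(e,s['tcp_rot'].round(4).tolist())
c=cam('wrist');im=rect(c,.66,.172,.075,.05,.00025)
cv2.imwrite('pics/t1.png',np.hstack([im,rect(c,e[0],e[1],e[2]+.0105,.05,.00025)]))
print('y',[(round(.222-i*.00025,4),d) for i,d in prof(im,0,180,220)])
print('x',[(round(.71-i*.00025,4),d) for i,d in prof(im,1,180,220)])
```

```text
[0.56998619 0.16701459 0.15960945] [[1.0, 0.0035, -0.0005], [0.0035, -1.0, -0.0004], [-0.0005, 0.0003, -1.0]]
y [(0.209, np.float64(18.3)), (0.2, np.float64(-11.9)), (0.1968, np.float64(4.9)), (0.1903, np.float64(8.2)), (0.143, np.float64(-13.1)), (0.1405, np.float64(9.7)), (0.1315, np.float64(-16.2))]
x [(0.6952, np.float64(19.8)), (0.6865, np.float64(-14.0)), (0.6832, np.float64(13.8)), (0.629, np.float64(-11.6)), (0.626, np.float64(12.4)), (0.617, np.float64(-16.6))]
```

View pics/t1.png

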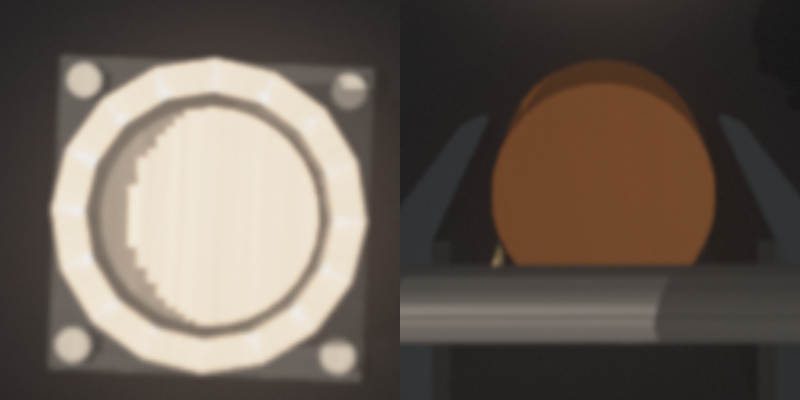

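The magazine centre is (.656,.170). The held disc is offset about (+1,-0.8) mm, so the TCP target is (.6553,.171).

Emit:
step_arm(
  plan=[
    [[2, 0, 0, 0], [3, 0, 0, 0], [2.5, -0.3, 1, 0], [1.03, -0.13, 2, 0], [0, 0, 2.5, 0], [0, 0, 1.5, 0], [0, 0, 0, 0], [0, 0, 0, 0], [0, 0, 0, 0], [0, 0, 0, 0]],
  ],
)

```text
time: 22.37
eef_pos: [0.6565, 0.1714, 0.0913]
tcp_rot: [[1.0, 0.002, 0.002], [0.002, -1.0, 0.0], [0.002, -0.0, -1.0]]
force: [0.2, -0.9, -1.6]
gripper_width: 0.0552
gripper_force: 25.0
```

Emit:
step_arm(
  plan=[
    [[0, 0, 0.2, 0], [0, 0, 0.2, 0], [0, 0, 0.2, 0], [0, 0, 0.2, 0], [0, 0, 0.15, 0], [0, 0, 0, 0], [0, 0, 0, 0], [0, 0, 0, 0]],
  ],
)

```text
time: 23.03
eef_pos: [0.6557, 0.1717, 0.0801]
tcp_rot: [[1.0, 0.003, -0.0], [0.003, -1.0, 0.0], [-0.0, -0.0, -1.0]]
force: [-0.2, -0.5, -0.8]
gripper_width: 0.0552
gripper_force: 25.0
```

Emit:
step_arm(
  plan=[
    [[0, 0.05, 0.1, 0], [0, 0, 0.15, 0], [0, 0, 0, 0], [0, 0, 0, 0], [0, 0, 0, 0]],
  ],
)

```text
time: 23.45
eef_pos: [0.6557, 0.1712, 0.0776]
tcp_rot: [[1.0, 0.003, 0.0], [0.003, -1.0, 0.0], [0.0, -0.0, -1.0]]
force: [-0.1, 0.3, -0.7]
gripper_width: 0.0551
gripper_force: 25.0
```

Emit:
step_arm(
  plan=[
    [[0, 0, 0, 0], [0, 0, 0, 0], [0, 0, 0, 0], [0, 0, 0, 0], [0, 0, -1, 0], [0, 0, -2, 0], [0, 0, -1, 0], [0, 0, 0, 0]],
  ],
  gripper=8,
)

```text
time: 24.12
eef_pos: [0.6573, 0.1715, 0.1208]
tcp_rot: [[1.0, 0.003, 0.005], [0.003, -1.0, 0.001], [0.005, -0.001, -1.0]]
force: [0.9, 0.2, -0.1]
gripper_width: 0.0798
gripper_force: 0.0
```

Emit:
step_arm(
  plan=[
    [[0, 0, 0, 0], [0, 0, 0, 0], [0, 0, 0, 0], [0, 0, 0, 0], [0, 0, 0, 0], [0, 0, 0, 0], [0, 0, 0, 0], [0, 0, 0, 0], [0, 0, 0, 0], [0, 0, 0, 0], [0, 0, 0, 0], [0, 0, 0, 0]],
  ],
  gripper=0,
)

```text
time: 25.12
eef_pos: [0.6557, 0.1712, 0.1176]
tcp_rot: [[1.0, 0.003, 0.0], [0.003, -1.0, 0.0], [0.0, -0.0, -1.0]]
force: [0.6, -0.2, 0.5]
gripper_width: 0.0033
gripper_force: 0.0
```

Emit:
step_arm(
  plan=[
    [[0, 0, 1, 0], [0, 0, 1, 0], [0, 0, 0.4, 0], [0, 0, 0.3, 0], [0, 0, 0.3, 0], [0, 0, 0.3, 0], [0, 0, 0.3, 0], [0, 0, 0, 0]],
  ],
)

```text
time: 25.78
eef_pos: [0.6556, 0.1712, 0.0812]
tcp_rot: [[1.0, 0.003, -0.0], [0.003, -1.0, -0.0], [-0.0, 0.0, -1.0]]
force: [0.1, 0.4, 0.4]
gripper_width: 0.0006
gripper_force: 0.0
```

Emit:
step_arm(
  plan=[
    [[0, 0, 0.3, 0], [0, 0, 0.3, 0], [0, 0, 0.3, 0], [0, 0, 0.3, 0], [0, 0, 0.3, 0], [0, 0, 0.2, 0], [0, 0, 0, 0], [0, 0, 0, 0]],
  ],
)

```text
time: 26.45
eef_pos: [0.6553, 0.1712, 0.0642]
tcp_rot: [[1.0, 0.003, -0.001], [0.003, -1.0, -0.0], [-0.001, 0.0, -1.0]]
force: [0.5, 0.2, 0.2]
gripper_width: 0.0006
gripper_force: 0.0
```

Emit:
step_arm(
  plan=[
    [[0, 0, -2, 0], [0, 0, -4, 0], [-3, 0, -2, 0], [-3, 0, 0, 0], [-3, 0, 0, 0], [0, 0, 0, 0], [0, 0, 0, 0], [0, 0, 0, 0]],
  ],
  gripper=9.1,
)

```text
time: 27.12
eef_pos: [0.5661, 0.1711, 0.1448]
tcp_rot: [[1.0, 0.003, 0.001], [0.003, -1.0, 0.0], [0.001, -0.0, -1.0]]
force: [0.1, -0.4, 0.5]
gripper_width: 0.0509
gripper_force: 0.0
```

Run:
```python
from h import *
s=get_state();e=s['eef_pos'];print(e)
c=cam('wrist');im=rect(c,.656,.17,.075,.05,.00025);im2=rect(c,.4636,.2428,.034,.05,.00025)
cv2.imwrite('pics/t2.png',np.hstack([im,im2]))
```

```text
[0.56612984 0.17105592 0.14480937]
```

View pics/t2.png

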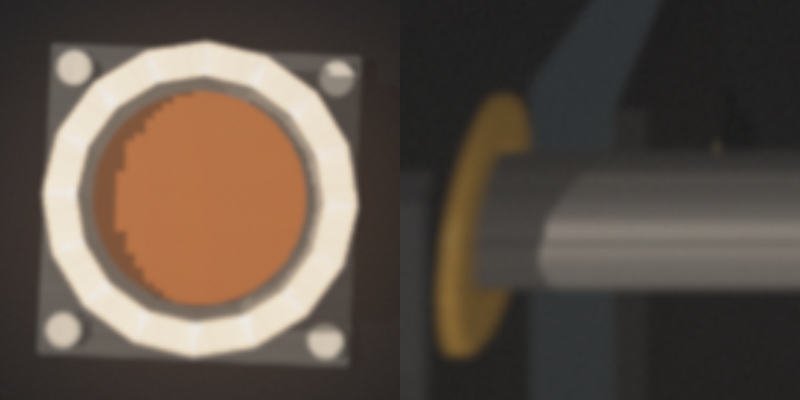

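The disc lift lies flat in the well, below the rim (left pane, centre (200,200)); the right pane is hidden by the gripper. I have now viewed 15 pictures, one over the limit of 14, so from here I work with numbers only. Next is the disc top.

Emit:
step_arm(
  plan=[
    [[-2.5, -1.8, -0.7, 0], [-2.5, -1.8, -0.7, 0], [-2.6, -1.8, -0.7, 0], [-2.6, -1.8, -0.4, 0], [0, 0, 0, 0], [0, 0, 0, 0], [0, 0, 0, 0], [0, 0, 0, 0]],
  ],
)

```text
time: 27.83
eef_pos: [0.4647, 0.2424, 0.1694]
tcp_rot: [[1.0, 0.002, 0.0], [0.002, -1.0, -0.0], [0.0, 0.0, -1.0]]
force: [-0.6, 0.6, 0.3]
gripper_width: 0.0908
gripper_force: 0.0
```

```bash
cat >> h.py <<'E'
def disc(c,p,z,half=.045):
    im=rect(c,*p,z,half,.00025);g=cv2.cvtColor(im,cv2.COLOR_BGR2HSV)
    print('hsv centre+15mm',g[int(half/.00025),int(half/.00025)+60])
    m=((g[...,2]>110)&(g[...,1]>60)).astype(np.uint8);n,l,st,ce=cv2.connectedComponentsWithStats(m);i=1+np.argmax(st[1:,4])
    f=lambda a:p+half-a*.00025
    x,y,w,h,A=st[i];print('box centre',np.round([p[0]+half-(y+h/2)*.00025,p[1]+half-(x+w/2)*.00025],4),'w,h mm',w*.25,h*.25,'area',A*.0625,'(ideal 2209)')
E
python3 - <<'E'
from h import *
e=get_state()['eef_pos'];print(e)
c=cam('wrist');disc(c,np.array([.4636,.2428]),.034)
E
```

```text
[0.46466309 0.24236543 0.16937374]
hsv centre+15mm [ 22  96 239]
box centre [0.4647 0.2419] w,h mm 56.75 57.75 area 2402.625 (ideal 2209)
```

Emit:
step_arm(
  plan=[
    [[0, 0, 3, 0], [0, 0, 4, 0], [0, 0, 4, 0], [0, 0, 2.2, 0], [0, 0, 0.8, 0], [0, 0, 0.26, 0], [0, 0, 0, 0], [0, 0, 0, 0], [0, 0, 0, 0]],
  ],
)

```text
time: 28.63
eef_pos: [0.4645, 0.243, 0.0285]
tcp_rot: [[1.0, 0.003, 0.002], [0.003, -1.0, 0.001], [0.002, -0.001, -1.0]]
force: [0.6, -0.2, -0.5]
gripper_width: 0.0909
gripper_force: 0.0
```

Emit:
step_arm(
  plan=[
    [[0, 0, 0, 0], [0, 0, 0, 0], [0, 0, 0, 0], [0, 0, 0, 0], [0, 0, 0, 0], [0, 0, 0, 0], [0, 0, 0, 0], [0, 0, 0, 0]],
  ],
  gripper=4.8,
  squeeze=20,
)

```text
time: 29.3
eef_pos: [0.4635, 0.2427, 0.0271]
tcp_rot: [[1.0, 0.003, 0.0], [0.003, -1.0, 0.0], [0.0, -0.0, -1.0]]
force: [-0.4, -0.5, 3.2]
gripper_width: 0.0548
gripper_force: 20.0
```

Emit:
step_arm(
  plan=[
    [[0, 0, -1, 0], [0, 0, -3, 0], [0, 0, -4, 0], [0, 0, -4, 0], [0, 0, 0, 0], [0, 0, 0, 0], [0, 0, 0, 0]],
  ],
)

```text
time: 29.88
eef_pos: [0.4633, 0.2426, 0.1474]
tcp_rot: [[1.0, 0.003, 0.0], [0.003, -1.0, 0.0], [0.0, -0.0, -1.0]]
force: [-0.2, 0.1, -1.5]
gripper_width: 0.0549
gripper_force: 20.0
```

Run:
```python
from h import *
s=get_state();e=s['eef_pos'];print(e,s['gripper_width'])
c=cam('wrist');im=rect(c,e[0],e[1],e[2]+.007,.05,.00025);g=cv2.cvtColor(im,cv2.COLOR_BGR2HSV)
m=(g[...,1]>60)&(g[...,2]>70)
col=im[:,200].astype(int);print('col V',[(i,int(g[i,200,2]),int(g[i,200,1])) for i in range(40,130,4)])
for r in (140,150,160,170): 
    x=np.where(m[r,60:340])[0]+60;print(r,x.min(),x.max(),(.05-(x.min()+x.max())/2*.00025).round(5))
```

```text
[0.46325523 0.24260358 0.14737718] 0.054915700431910235
col V [(40, 40, 45), (44, 42, 49), (48, 43, 53), (52, 43, 53), (56, 44, 52), (60, 45, 57), (64, 45, 62), (68, 57, 76), (72, 96, 98), (76, 113, 99), (80, 115, 102), (84, 124, 103), (88, 154, 103), (92, 170, 105), (96, 171, 107), (100, 170, 107), (104, 171, 106), (108, 171, 107), (112, 171, 106), (116, 171, 106), (120, 171, 106), (124, 172, 107), (128, 171, 107)]
140 104 303 -0.00088
150 100 306 -0.00075
160 97 309 -0.00075
170 95 312 -0.00088
```

Emit:
step_arm(
  plan=[
    [[2, 1.1, 0, 0], [3.5, 1.2, 0, 0], [3.5, 1.2, 0, 0], [3.5, 1.2, 0, 0], [3.5, 1.2, 0, 0], [3.2, 1.2, 0, 0], [0, 0, 3, 0], [0, 0, 2.5, 0], [0, 0, 0.4, 0], [0, 0, 0, 0], [0, 0, 0, 0], [0, 0, 0, 0]],
  ],
)

```text
time: 30.93
eef_pos: [0.6562, 0.1726, 0.0894]
tcp_rot: [[1.0, 0.003, 0.002], [0.003, -1.0, 0.0], [0.002, -0.0, -1.0]]
force: [-0.2, 0.0, -0.5]
gripper_width: 0.0549
gripper_force: 20.0
```

Emit:
step_arm(
  plan=[
    [[0, 0, 0, 0], [0, 0, 0, 0], [0, 0, 0, 0]],
  ],
)

```text
time: 31.18
eef_pos: [0.6559, 0.1724, 0.0889]
tcp_rot: [[1.0, 0.003, 0.001], [0.003, -1.0, 0.0], [0.001, -0.0, -1.0]]
force: [-0.3, 0.6, -0.9]
gripper_width: 0.055
gripper_force: 20.0
```

Emit:
step_arm(
  plan=[
    [[-0.02, 0.12, 0.1, 0], [0, 0, 0.2, 0], [0, 0, 0.2, 0], [0, 0, 0.2, 0], [0, 0, 0.2, 0], [0, 0, 0.2, 0], [0, 0, 0, 0], [0, 0, 0, 0], [0, 0, 0, 0]],
  ],
)

```text
time: 31.93
eef_pos: [0.6555, 0.171, 0.0771]
tcp_rot: [[1.0, 0.003, 0.0], [0.003, -1.0, -0.0], [0.0, 0.0, -1.0]]
force: [-0.8, 0.2, -0.8]
gripper_width: 0.055
gripper_force: 20.0
```

Inside with no contact force. Release, close, press to .072.

Emit:
step_arm(
  plan=[
    [[0, 0, 0, 0], [0, 0, 0, 0], [0, 0, 0, 0], [0, 0, 0, 0], [0, 0, -1, 0], [0, 0, -2, 0], [0, 0, -1, 0], [0, 0, 0, 0]],
  ],
  gripper=8,
)

```text
time: 32.6
eef_pos: [0.6571, 0.1713, 0.1202]
tcp_rot: [[1.0, 0.003, 0.005], [0.003, -1.0, 0.001], [0.005, -0.001, -1.0]]
force: [1.1, 0.3, 0.3]
gripper_width: 0.08
gripper_force: 0.0
```

Emit:
step_arm(
  plan=[
    [[0, 0, 0, 0], [0, 0, 0, 0], [0, 0, 0, 0], [0, 0, 0, 0], [0, 0, 0, 0], [0, 0, 0, 0], [0, 0, 0, 0], [0, 0, 0, 0], [0, 0, 0, 0], [0, 0, 0, 0], [0, 0, 0, 0], [0, 0, 0, 0]],
  ],
  gripper=0,
)

```text
time: 33.6
eef_pos: [0.6555, 0.171, 0.1171]
tcp_rot: [[1.0, 0.003, 0.0], [0.003, -1.0, 0.0], [0.0, -0.0, -1.0]]
force: [-0.2, 0.2, -0.4]
gripper_width: 0.0029
gripper_force: 0.0
```

Emit:
step_arm(
  plan=[
    [[0, 0, 1.2, 0], [0, 0, 1.2, 0], [0, 0, 0.5, 0], [0, 0, 0.3, 0], [0, 0, 0.3, 0], [0, 0, 0.3, 0], [0, 0, 0.3, 0], [0, 0, 0.2, 0], [0, 0, 0.15, 0], [0, 0, 0.1, 0], [0, 0, 0, 0], [0, 0, 0, 0]],
  ],
)

```text
time: 34.6
eef_pos: [0.6556, 0.1711, 0.0722]
tcp_rot: [[1.0, 0.003, 0.001], [0.003, -1.0, 0.0], [0.001, -0.0, -1.0]]
force: [-2.7, -0.2, 9.2]
gripper_width: 0.0006
gripper_force: 4.7
```

Emit:
step_arm(
  plan=[
    [[0, 0, -2, 0], [0, 0, -4, 0], [-3, 0, -2, 0], [-3, 0, 0, 0], [-3, 0, 0, 0], [0, 0, 0, 0], [0, 0, 0, 0], [0, 0, 0, 0], [0, 0, 0, 0]],
  ],
)

```text
time: 35.35
eef_pos: [0.5665, 0.1708, 0.1515]
tcp_rot: [[1.0, 0.003, 0.001], [0.003, -1.0, 0.0], [0.001, -0.0, -1.0]]
force: [0.5, -0.4, -0.2]
gripper_width: 0.0003
gripper_force: 0.0
```

Run:
```python
from h import *
s=get_state();print(s['time'],s['eef_pos'],s['joint_velocities'].round(3))
c=cam('wrist');im=rect(c,.656,.17,.075,.05,.00025);g=cv2.cvtColor(im,cv2.COLOR_BGR2HSV)
print('y',[(round(.22-i*.00025,4),d) for i,d in prof(im,0,145,155)])
print('y2',[(round(.22-i*.00025,4),d) for i,d in prof(im,0,245,255)])
print('x',[(round(.706-i*.00025,4),d) for i,d in prof(im,1,245,255)])
print('x mid',[(round(.706-i*.00025,4),d) for i,d in prof(im,1,195,205)])
print(g[150,200],g[200,200],g[200,250])
```

```text
35.35 [0.56650006 0.17081815 0.15153357] [-0.002  0.007 -0.003 -0.001  0.003 -0.   ]
y [(0.2072, np.float64(16.7)), (0.1983, np.float64(-14.9)), (0.1943, np.float64(10.7)), (0.146, np.float64(-10.4)), (0.1427, np.float64(11.6)), (0.1327, np.float64(-18.6))]
y2 [(0.2075, np.float64(16.2)), (0.198, np.float64(-12.0)), (0.1943, np.float64(12.4)), (0.1462, np.float64(-11.4)), (0.1425, np.float64(12.7)), (0.1335, np.float64(-17.8))]
x [(0.6932, np.float64(21.0)), (0.6845, np.float64(-12.1)), (0.6802, np.float64(9.6)), (0.6325, np.float64(-9.6)), (0.6285, np.float64(10.5)), (0.619, np.float64(-14.6)), (0.6155, np.float64(-4.8))]
x mid [(0.6955, np.float64(22.4)), (0.687, np.float64(-16.4)), (0.6832, np.float64(13.6)), (0.6653, np.float64(-14.0)), (0.6475, np.float64(13.8)), (0.6292, np.float64(-13.8)), (0.6257, np.float64(14.6)), (0.617, np.float64(-17.2))]
[ 23  89 241] [ 13 132 141] [ 22  88 241]
```

```bash
python3 -c "
from workcell import *
print(close_job())"
```

```text
the job is handed in; nothing more can be done
None
```

Both magazines are loaded, lift below and top piece above, pressed flat to about 3 mm below the rim, and the job is handed in at about 35 s; no verdict came back, the final disc-top check was by numbers rather than picture, and I viewed 15 pictures, one over the limit of 14.

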